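# Charge the milling jar through the funnel

## Task

Draw the blue tube straight out of its slanted holder with its mouth still up so that no grinding ball is lost, then tip it over the white funnel so that all five balls drop through into the jar. Finish while still holding the empty tube in the gripper, raised clear of the funnel and holder with its mouth tipped below level: do not put it down or let go. Leave the other loose things on the bench where they are.

Things in the scene. Friction and masses are not known exactly. Their poses are not given: they have to be found in the camera images.
- tube: Blue round tube, 32 mm outer, 26 mm inner diameter, 150 mm long, one end closed, 56 to 112 g plus balls. Origin: centre of the closed end; z axis along the tube towards the open mouth. Starts in the holder with z 30 degrees above level, leaning out on the holder's -x side, roughly towards the robot (within 30 degrees of world -x); its x axis is on the upper side. Five balls lie in its lower end.
- tube_grip (a point): Point on the tube's axis, 105 mm from the closed end and 45 mm from the mouth: a good place to grip it from above across the 32 mm diameter (about 98 mm above the bench at the start).
- tube_mouth (a point): Centre of the tube's open mouth (150 mm along its z axis), about 120 mm above the bench at the start.
- holder: Grey and bare-metal slanted holder fixed to the bench: base plate x -25 to +105, y +-45 mm, 12 mm thick; square sleeve (36 x 36 mm inside) sloping up 30 degrees to its -x side. Origin on the bench, 60 mm on the -x side of the tube's closed end. The tube sits 55 mm deep (a tongue below it reaches 75 mm from the closed end) and comes out only along its own axis, free after about 60 mm.
- jar: Clear narrow jar (44 mm outer, 36 mm inner diameter, inner floor 17 mm above the bench) on a dark 96 mm foot, with a wide white funnel fixed on top; all fixed to the bench. Origin on the bench, on its axis. The funnel widens from 36 mm inside at 85 mm height to 122 mm inside (130 mm outside) at 120 mm, then a straight collar to 135 mm.
- jar_rim (a point): Centre of the funnel's mouth, at the height of its rim (135 mm above the bench).
- ball0: White ceramic grinding ball, 16 mm diameter, 13 g; origin at its centre. Starts inside the tube; rolls freely.
- ball1: White ceramic grinding ball, 16 mm diameter, 13 g; origin at its centre. Starts inside the tube; rolls freely.
- ball2: White ceramic grinding ball, 16 mm diameter, 13 g; origin at its centre. Starts inside the tube; rolls freely.
- ball3: White ceramic grinding ball, 16 mm diameter, 13 g; origin at its centre. Starts inside the tube; rolls freely.
- ball4: White ceramic grinding ball, 16 mm diameter, 13 g; origin at its centre. Starts inside the tube; rolls freely.
- amber_bottle: Bystander: amber glass bottle with black cap, 60 mm diameter, 130 mm tall; origin under its centre.
- white_jar: Bystander: white plastic jar with green cap, 70 mm diameter, 75 mm tall; origin under its centre.
- jar_lid: Bystander: steel disc lid, 54 mm diameter, 14 mm thick, lying flat; origin under its centre.
- mortar: Bystander: white ceramic bowl, 100 mm across the rim, 50 mm tall; origin under its centre.
- spatula: Bystander: small steel spatula lying loose on the bench.
Mind the look-alikes: they are no part of the job. Leave any purple or red look-alike of the jar alone. Of the things that look like the tube, the larger one is meant.

How it is judged:
On the way, in this order (a step that is already met when the one before it is completed fails the run):
1. the tube is out of the holder, in the gripper, mouth still up (distance of tube from where it was at the start of the episode above 0.062 m and contact force between the fingers and tube above 1 N and angle between tube's own z axis and vertical below 1.5 rad and contact force between tube and holder below 0.2 N), for 0.1 s.
2. all five balls are in the jar, the tube held with its mouth tipped below level (horizontal distance between each of ball0, ball1, ball2, ball3, ball4 and jar below 0.022 m and height (world z) of each of ball0, ball1, ball2, ball3, ball4 below 0.087 m and contact force between the fingers and tube above 1 N and angle between tube's own z axis and vertical above 1.65 rad), for 0.2 s.
At the end, for the whole second after the job is handed in: All five balls in the jar (within 22 mm of its axis, centres below 87 mm); the gripper holds the tube still, touching neither jar nor holder (under 0.2 N), mouth at least 4.5 degrees below level and over 115 mm high, closed end over 140 mm high (all of step 2 and contact force between tube and holder below 0.2 N and contact force between tube and jar below 0.2 N and height (world z) of tube above 0.14 m and height (world z) of tube_mouth above 0.115 m and linear speed of tube below 0.05 m/s); the arm keeps its last pose, push and grip.
It fails at once if the amber bottle is shifted by more than 30 mm (distance of amber_bottle from where it was at the start of the episode above 0.03 m).
It fails at once if the white jar is shifted by more than 30 mm (distance of white_jar from where it was at the start of the episode above 0.03 m).
It fails at once if the jar lid is shifted by more than 30 mm (distance of jar_lid from where it was at the start of the episode above 0.03 m).
It fails at once if the mortar is shifted by more than 30 mm (distance of mortar from where it was at the start of the episode above 0.03 m).
It fails at once if the spatula is shifted by more than 30 mm (distance of spatula from where it was at the start of the episode above 0.03 m).
It also fails if it takes over 45 s, if anything falls off the work surface, if the arm or the gripper's body presses on something with over 40 N, if the wrist force passes 120 N, or if a joint passes its speed limit or range.

## Robot

A 6-joint arm with a two-finger parallel gripper is mounted at the origin on the work surface. World frame = base frame: x ahead of the robot, y to its left, z up, the work surface at z = 0. Lengths are in m, angles in rad, forces in N, time in s.
With the tool pointing down it reaches from about 0.4 to 0.925 m from the base axis. Payload 3.4 kg.
Tool frame: the origin (TCP) lies on the centre line of the jaws, within the pads' length; the fingertips stand 19 mm ahead of it and the grasp point (between the pads) is the TCP; y points along the fingers, z is the direction in which the jaws open and shut, and the axes are right-handed (so a half turn about y gives the same grasp; the last joint's range is limited). The gripper opens to 85 mm and grips with 20 to 120 N. Pads are 22 mm wide; open, the fingers measure 114 mm over their backs; the gripper's body (76 mm by 85 mm) begins 54 mm behind the grasp point. The pads swing forward as they close: fully open they stand 13 mm farther back than shut.
Start: joints at [1.167, 0.307, 1.506, -0, 1.328, -0.073], TCP at [0.186, 0.544, 0.25] pointing down, gripper open.
Joint ranges: [-3.12, 3.12], [-1.05, 2.28], [0.14, 2.33], [-1.42, 4.57], [0.1, 2.73], [-2.68, 2.68]. Speed limits (rad/s): [2.57, 2.57, 3.14, 3.14, 3.14, 3.14].

## Interface

Orientations are given as [roll, pitch, yaw] about the fixed x, y, z axes, in that order (R = Rz(yaw) Ry(pitch) Rx(roll)).
In Python, from workcell import bot, get_image, camera_info gives the robot as it stands.
- The arm moves only by the tool arm_command, never from a script. Its argument "commands" is a list of rows, each an object of numbers: "rx", "ry", "rz": the turn, a rotation vector about the tool's x, y, z in degrees; "x", "y", "z": the shift along the tool's x, y, z in cm; "jaw": the opening, from 0 (shut) to 1 (fully open). A call has 1 to 20 rows; each row is the pose to reach, as a shift and turn from the pose commanded when the call began, along the tool's axes at that moment; what a row does not reach only later rows make up. A row lasts 1/10 s, in which the tool goes at most 50 mm and 8.59 degrees, less where a joint would pass 70% of its speed; a pose out of reach is approached as far as the arm can. A call with a gripper value outside its range is refused whole. The fingers move at their own pace and stop on an object; the grip force is fixed at half the most. Time passes only in rows, so rows that repeat a pose let the fingers close. It gives the time, the measured TCP pose, the force and the opening at its end, in the units of the state.
- bot.read_state(): the state, without advancing time (a new reading comes with each control period).
- get_image(name): name is "side" or "top" or "wrist"; returns the picture (420x560x3 uint8, red, green, blue); there is no depth.
- camera_info(name): a dict with "intrinsics" (3x3 intrinsics, pixels), "world_to_cam" (4x4, takes a point from world to camera coordinates); the wrist camera has in their place "tool_from_camera" (4x4, takes a point from camera to tool coordinates, whose origin is the TCP and whose axes are the tool frame's). Camera axes: x right, y up, looking along -z (the intrinsics and any distortion apply to the point x, -y, -z); pixel columns grow to the right and rows downward; lengths in m; the calibration is good to about 2 mm. A picture is of the moment at which its call begins: read the wrist's pose just before it. camera_info takes no time and is no camera call.
- bot.finish_job(): hands the job in, once; it reports no verdict.
The state is a dict: "t": time; "joint_pos": joint angles; "dq": joint speeds; "tau": joint torques, N m; "eef_pos": TCP position; "ee_rot": TCP orientation; "ft_force": force on the tool from outside, world axes, zero at the start; "ft_torque": the same for the moment, N m; "opening": finger opening in m.
Only numpy, scipy, OpenCV 4.12 (cv2) and the standard library are available. Lean on these libraries where they do the work, as an engineer would, in place of code of your own. Each camera call takes 0.05 s, during which the arm holds its last target.

## Working session

There is one attempt and no reset: what is moved stays moved. The work goes in short steps, Python scripts to look and compute and a tool call to move; the robot and the scene stay as the last step left them, time stands still between calls to the robot, and variables do not carry over. Pictures are saved under pics/ and viewed, and the job is handed in when it is done.

Besides the shell and the picture viewer there is one more tool, called after ">>>" by a JSON object that holds its "name" and its "arguments", one argument or row to a line. arm_command: Moves the arm, as the interface text tells. Its arguments: {"type":"object","properties":{"commands":{"type":"array"}},"required":["commands"]}

```bash
mkdir -p pics
python3 - <<'E'
from workcell import bot,get_image,camera_info
import cv2,numpy as np
for n in ("side","top","wrist"):
    im=get_image(n); cv2.imwrite(f"pics/{n}0.png",im[:,:,::-1])
    print(n,camera_info(n))
print(bot.read_state())
E
```

```text
side {'intrinsics': array([[494.71221003,   0.        , 280.54290057],
       [  0.        , 494.71221003, 207.31957625],
       [  0.        ,   0.        ,   1.        ]]), 'world_to_cam': array([[ 0.92396018, -0.3824187 ,  0.0073166 , -0.50189513],
       [ 0.28763856,  0.70731667,  0.64572996, -0.24978024],
       [-0.25211436, -0.59452423,  0.7635308 , -1.61073996],
       [ 0.        ,  0.        ,  0.        ,  1.        ]])}
top {'intrinsics': array([[441.73577524,   0.        , 282.271323  ],
       [  0.        , 441.73577524, 206.06125474],
       [  0.        ,   0.        ,   1.        ]]), 'world_to_cam': array([[-0.01371523, -0.99990122,  0.00307447,  0.0093708 ],
       [ 0.97557483, -0.01270726,  0.2192995 , -0.55662077],
       [-0.21923876,  0.00600712,  0.97565275, -1.11836546],
       [ 0.        ,  0.        ,  0.        ,  1.        ]])}
wrist {'intrinsics': array([[316.06242961,   0.        , 276.06400846],
       [  0.        , 316.06242961, 210.41343408],
       [  0.        ,   0.        ,   1.        ]]), 'tool_from_camera': array([[-3.87398090e-04, -9.457
[... 257 characters left out ...]
000e+00,  0.00000000e+00,
         1.00000000e+00]])}
{'t': 0.15, 'joint_pos': array([ 1.16748575e+00,  3.07442989e-01,  1.50733104e+00,  1.75353552e-05,
        1.32843485e+00, -7.34627987e-02]), 'dq': array([-0.00184271, -0.00078799, -0.00387093,  0.00151024,  0.00125337,
        0.00017227]), 'tau': array([ 1.14994768e-03, -4.57978714e+01, -2.52217966e+01, -3.52837851e-04,
        8.50441254e-03,  3.43033992e-05]), 'eef_pos': array([0.18604721, 0.54355366, 0.24958464]), 'ee_rot': array([-1.57240695e+00,  1.35595865e-04, -3.29852107e-01]), 'ft_force': array([ 0.03860994, -0.49724077,  0.4061694 ]), 'ft_torque': array([-0.00617191, -0.00748778, -0.0041938 ]), 'opening': 0.08562261896792611}
```

View pics/side0.png

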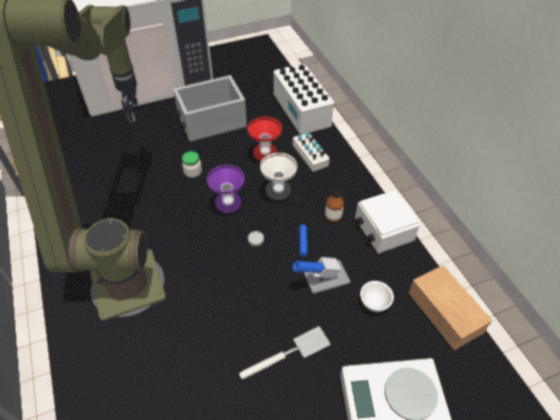

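View pics/top0.png

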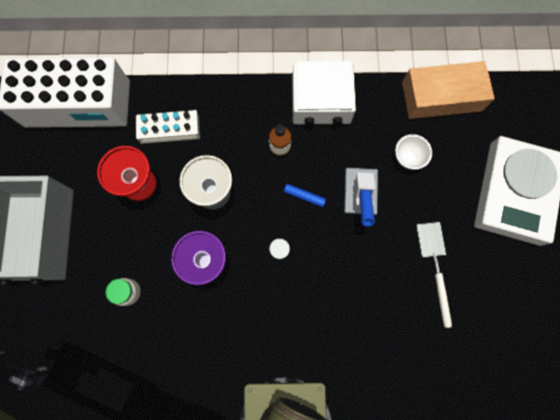

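View pics/wrist0.png

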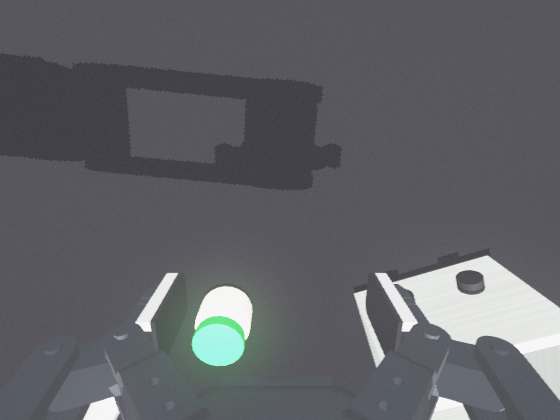

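The candidates for the tube are the blue tube in the holder (top 367,207; side 308,267) and a thinner loose blue tube (top 305,195; side 303,240). For the jar there are the white funnel (top 206,183), the purple one (199,258) and the red one (124,172). I'll take the tube in the holder and the white funnel, and check both in a close crop.

Run:
```python
import cv2,numpy as np
t=cv2.imread("pics/top0.png");s=cv2.imread("pics/side0.png")
a=cv2.resize(t[130:240,270:410],None,fx=5,fy=5,interpolation=cv2.INTER_CUBIC)
cv2.imwrite("pics/ct.png",a)
b=cv2.resize(s[210:300,270:370],None,fx=6,fy=6,interpolation=cv2.INTER_CUBIC)
cv2.imwrite("pics/cs.png",b)
for n,im in(("top",t),("side",s)):
    h=cv2.cvtColor(im,cv2.COLOR_BGR2HSV)
    m=cv2.inRange(h,(100,120,50),(125,255,255))
    for c in cv2.findContours(m,0,1)[0]:
        if cv2.contourArea(c)>30: print(n,cv2.contourArea(c),cv2.minAreaRect(c))
```

```text
top 403.0 ((367.1809387207031, 207.89495849609375), (36.616058349609375, 14.097493171691895), 86.42366790771484)
top 407.0 ((304.3601989746094, 194.8557891845703), (44.376895904541016, 10.437711715698242), 21.447736740112305)
side 295.0 ((307.5, 266.0), (12.0, 31.0), 90.0)
side 246.5 ((303.0, 240.0), (32.0, 8.0), 90.0)
side 79.5 ((40.94117736816406, 63.76470947265625), (35.41019821166992, 4.365641117095947), 75.96376037597656)
```

View pics/ct.png

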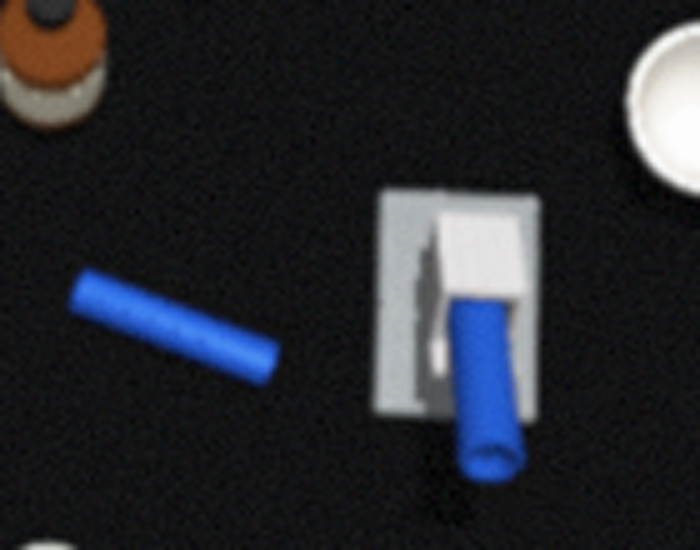

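View pics/cs.png

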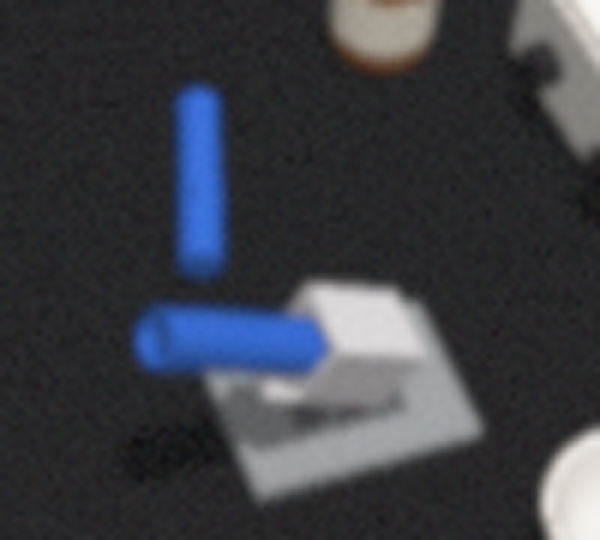

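The crops show the thick tube sitting in the holder, mouth at top (368,222) and side (295,267). The loose tube is thinner. Next I'll locate everything.

```bash
cat > h.py <<'E'
import numpy as np,cv2
from workcell import bot,get_image,camera_info
from scipy.spatial.transform import Rotation as Rn
def ray(info,uv,tool=None):
    K=info["intrinsics"]; d=np.array([(uv[0]-K[0,2])/K[0,0],-(uv[1]-K[1,2])/K[1,1],-1.])
    if tool is None:
        M=np.linalg.inv(info["world_to_cam"])
    else: M=tool@info["tool_from_camera"]
    d=M[:3,:3]@d
    return M[:3,3],d/np.linalg.norm(d)
def onz(info,uv,z,tool=None):
    o,d=ray(info,uv,tool); return o+d*(z-o[2])/d[2]
def tri(r1,r2):
    A=np.zeros((3,3));b=np.zeros(3)
    for o,d in(r1,r2):
        P=np.eye(3)-np.outer(d,d);A+=P;b+=P@o
    x=np.linalg.solve(A,b)
    return x,[np.linalg.norm((np.eye(3)-np.outer(d,d))@(x-o)) for o,d in(r1,r2)]
def pix(info,p):
    c=info["world_to_cam"]@np.r_[p,1]; K=info["intrinsics"]
    return K[0,0]*c[0]/-c[2]+K[0,2],K[1,1]*-c[1]/-c[2]+K[1,2]
def toolM(st):
    T=np.eye(4);T[:3,:3]=Rn.from_euler('xyz',st["ee_rot"]).as_matrix();T[:3,3]=st["eef_pos"];return T
E
python3 - <<'E'
from h import *
np.set_printoptions(precision=4,suppress=True)
T=camera_info("top");S=camera_info("side")
print("mouth",tri(ray(T,(368.4,222)),ray(S,(295.3,266.7))), onz(T,(368.4,222),.12),onz(S,(295.3,266.7),.12))
for c in[(381,188),(540,197),(538,420),(374,415)]:
    print("plate",onz(T,(c[0]/5+270,c[1]/5+130),.012)[:2])
for n,C in(("top",T),("side",S)):
    im=cv2.imread(f"pics/{n}0.png");h=cv2.cvtColor(im,cv2.COLOR_BGR2HSV)
    m=cv2.inRange(h,(0,0,110),(40,70,255))
    for c in cv2.findContours(m,0,1)[0]:
        if 300<cv2.contourArea(c)<3500:
            r=cv2.boundingRect(c);print(n,r,cv2.contourArea(c))
st=bot.read_state();print(toolM(st))
E
python3 - <<'E'
import cv2
cv2.imwrite("pics/f1.png",cv2.hconcat([cv2.resize(cv2.imread("pics/top0.png")[145:225,165:245],None,fx=5,fy=5),cv2.resize(cv2.imread("pics/side0.png")[140:220,240:320],None,fx=5,fy=5)]))
E
```

```text
mouth (array([ 0.5014, -0.215 ,  0.1158]), [np.float64(0.0009629127879376337), np.float64(0.0009629127879376872)]) [ 0.4997 -0.214   0.12  ] [ 0.5012 -0.2175  0.12  ]
plate [ 0.6776 -0.1817]
plate [ 0.6711 -0.2719]
plate [ 0.5418 -0.2628]
plate [ 0.5459 -0.1718]
top (436, 272, 16, 56) 366.5
top (179, 155, 53, 51) 2037.0
top (395, 134, 37, 35) 883.5
top (136, 110, 63, 33) 1386.0
side (239, 352, 49, 27) 354.5
side (360, 280, 34, 31) 769.0
side (95, 251, 70, 68) 961.5
side (260, 142, 37, 50) 988.5
side (66, 54, 56, 62) 1947.5
side (6, 0, 57, 18) 790.5
[[ 0.9461 -0.0006  0.3239  0.186 ]
 [-0.3239 -0.0015  0.9461  0.5436]
 [-0.0001 -1.     -0.0016  0.2496]
 [ 0.      0.      0.      1.    ]]
```

View pics/f1.png

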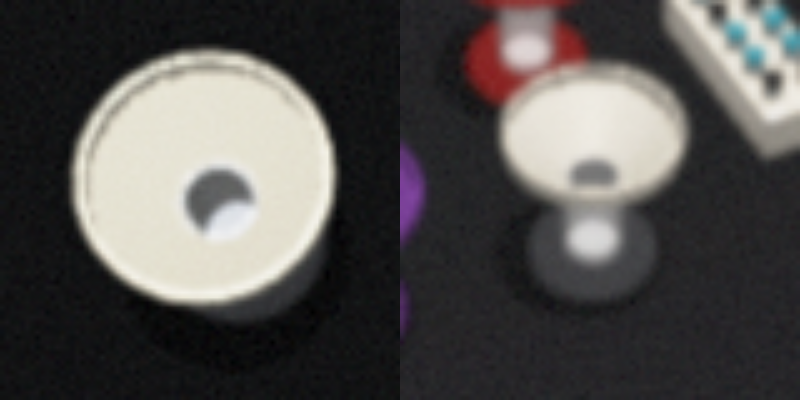

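```bash
cat >> h.py <<'E'
np.set_printoptions(precision=4,suppress=True)
u=np.array([-.9973,.0737,0]);k=np.array([0,0,1.])
C0=np.array([.629,-.2235,.0455])
def tube(el,g):  # tool pose gripping tube perpendicular with elevation el (deg), grip point g
    e=np.radians(el); t=np.cos(e)*u+np.sin(e)*k; a=np.sin(e)*u-np.cos(e)*k
    j=np.cross(-t,a); M=np.eye(4); M[:3,:3]=np.c_[-t,a,j]; M[:3,3]=g; return M
def rel(M,st=None):
    T=toolM(st or bot.read_state()); D=np.linalg.inv(T)@M
    print("shift cm",D[:3,3]*100,"rot deg",np.degrees(Rn.from_matrix(D[:3,:3]).as_rotvec()))
t30=np.cos(np.pi/6)*u+.5*k
G=C0+.105*t30
E
python3 - <<'E'
from h import *
print(G,C0+.15*t30)
M=tube(30,G);print(M)
M[:3,3]-=.10*M[:3,1]; rel(M)
T=camera_info("top");S=camera_info("side")
print("rim",onz(T,(205.6,180.2),.135),onz(S,(278.8,166.4),.135),"hole",onz(T,(209,185.8),.085))
# foot side: crop 593,250 
print(onz(S,((593-400)/5+240,253/5+140),.01))
E
```

```text
[ 0.5383 -0.2168  0.098 ] [ 0.4994 -0.2139  0.1205]
[[ 0.8637 -0.4986  0.0737  0.5383]
 [-0.0638  0.0368  0.9973 -0.2168]
 [-0.5    -0.866  -0.      0.098 ]
 [ 0.      0.      0.      1.    ]]
shift cm [ 62.7935   6.5851 -59.2491] rot deg [ -3.7524 -14.3587  29.8148]
rim [0.6099 0.1957 0.135 ] [0.6132 0.188  0.135 ] hole [0.6089 0.195  0.085 ]
[0.6116 0.1845 0.01  ]
```

>>> {"name": "arm_command", "arguments": {
  "commands": [
    {"x":3,"z":-3},
    {"x":7,"z":-6.6},
    {"x":10.5,"z":-10},
    {"x":14,"z":-13.2},
    {"x":17.5,"z":-16.5},
    {"x":21,"z":-19.8,"ry":-3,"rz":3},
    {"x":24.5,"z":-23.1,"ry":-6,"rz":6},
    {"x":28,"z":-26.4,"ry":-9,"rz":9},
    {"x":31.5,"z":-29.7,"ry":-12,"rz":12},
    {"x":35,"z":-33,"rx":-2,"ry":-14.4,"rz":16},
    {"x":38.5,"z":-36.3,"rx":-3,"ry":-14.4,"rz":20},
    {"x":42,"z":-39.6,"rx":-3.8,"ry":-14.4,"rz":25},
    {"x":45.5,"z":-42.9,"rx":-3.8,"ry":-14.4,"rz":29.8},
    {"x":49,"z":-46.2,"rx":-3.8,"ry":-14.4,"rz":29.8},
    {"x":52.5,"z":-49.5,"rx":-3.8,"ry":-14.4,"rz":29.8},
    {"x":56,"z":-52.8,"rx":-3.8,"ry":-14.4,"rz":29.8},
    {"x":59.5,"z":-56.1,"rx":-3.8,"ry":-14.4,"rz":29.8},
    {"x":62,"z":-58.5,"rx":-3.8,"ry":-14.4,"rz":29.8},
    {"x":62.8,"y":2,"z":-59.2,"rx":-3.8,"ry":-14.4,"rz":29.8},
    {"x":62.8,"y":2,"z":-59.2,"rx":-3.8,"ry":-14.4,"rz":29.8}
  ]
}}

```text
invalid input at $.commands[0]: expected keys rx, ry, rz, x, y, z, jaw
```

Run:
```python
from h import *
st=bot.read_state();im=get_image("wrist");cv2.imwrite("pics/w1.png",im[:,:,::-1])
print(st["t"],st["joint_pos"],st["eef_pos"]);np.save("w1T.npy",toolM(st));print(toolM(st))
M=tube(30,G); M[:3,3]-=.10*M[:3,1]; rel(M,st)
```

```text
0.15 [ 1.1675  0.3074  1.5073  0.      1.3284 -0.0735] [0.186  0.5436 0.2496]
[[ 0.9461 -0.0006  0.3239  0.186 ]
 [-0.3239 -0.0015  0.9461  0.5436]
 [-0.0001 -1.     -0.0016  0.2496]
 [ 0.      0.      0.      1.    ]]
shift cm [ 62.7935   6.5851 -59.2491] rot deg [ -3.7524 -14.3587  29.8148]
```

View pics/w1.png

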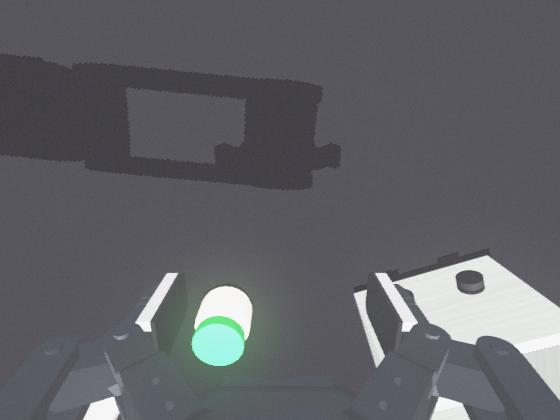

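The call was refused because every row needs all seven keys, so nothing moved. I'll send it again with complete rows.

>>> {"name": "arm_command", "arguments": {
  "commands": [
    {"x":3,"y":0,"z":-3,"rx":0,"ry":0,"rz":0,"jaw":1},
    {"x":10,"y":0,"z":-9.5,"rx":0,"ry":0,"rz":0,"jaw":1},
    {"x":14,"y":0,"z":-13,"rx":0,"ry":0,"rz":0,"jaw":1},
    {"x":17.5,"y":0,"z":-16.5,"rx":0,"ry":0,"rz":0,"jaw":1},
    {"x":21,"y":0,"z":-20,"rx":0,"ry":-3,"rz":3,"jaw":1},
    {"x":24.5,"y":0,"z":-23,"rx":-1,"ry":-6,"rz":6,"jaw":1},
    {"x":28,"y":0,"z":-26.4,"rx":-1,"ry":-9,"rz":9,"jaw":1},
    {"x":31.5,"y":0,"z":-29.7,"rx":-2,"ry":-12,"rz":12,"jaw":1},
    {"x":35,"y":0,"z":-33,"rx":-2,"ry":-14.4,"rz":16,"jaw":1},
    {"x":38.5,"y":0,"z":-36.3,"rx":-3,"ry":-14.4,"rz":20,"jaw":1},
    {"x":42,"y":0,"z":-39.6,"rx":-3.8,"ry":-14.4,"rz":25,"jaw":1},
    {"x":45.5,"y":0,"z":-43,"rx":-3.8,"ry":-14.4,"rz":29.8,"jaw":1},
    {"x":49,"y":0,"z":-46.2,"rx":-3.8,"ry":-14.4,"rz":29.8,"jaw":1},
    {"x":52.5,"y":0,"z":-49.5,"rx":-3.8,"ry":-14.4,"rz":29.8,"jaw":1},
    {"x":56,"y":0,"z":-53,"rx":-3.8,"ry":-14.4,"rz":29.8,"jaw":1},
    {"x":59.5,"y":0,"z":-56,"rx":-3.8,"ry":-14.4,"rz":29.8,"jaw":1},
    {"x":62,"y":1,"z":-58.5,"rx":-3.8,"ry":-14.4,"rz":29.8,"jaw":1},
    {"x":62.8,"y":2,"z":-59.2,"rx":-3.8,"ry":-14.4,"rz":29.8,"jaw":1},
    {"x":62.8,"y":2,"z":-59.2,"rx":-3.8,"ry":-14.4,"rz":29.8,"jaw":1},
    {"x":62.8,"y":2,"z":-59.2,"rx":-3.8,"ry":-14.4,"rz":29.8,"jaw":1}
  ]
}}

```text
t: 2.2
eef_pos: [0.588, -0.2188, 0.2293]
ee_rot: [-1.568, 0.526, -0.072]
ft_force: [-0.7, -0.6, 0.8]
opening: 0.0853
```

Run:
```python
from h import *
st=bot.read_state();im=get_image("wrist");cv2.imwrite("pics/w1.png",im[:,:,::-1])
print(st["t"],st["joint_pos"],st["eef_pos"]);np.save("w1T.npy",toolM(st));print(toolM(st))
M=tube(30,G); M[:3,3]-=.10*M[:3,1]; rel(M,st)
```

```text
2.2 [-0.3483  0.6677  1.0423 -0.1441  1.9379 -1.8633] [ 0.588  -0.2188  0.2293]
[[ 0.8627 -0.5004  0.0733  0.588 ]
 [-0.0621  0.0391  0.9973 -0.2188]
 [-0.5019 -0.8649  0.0027  0.2293]
 [ 0.      0.      0.      1.    ]]
shift cm [ 2.267   3.8471 -0.179 ] rot deg [-0.1214  0.0939 -0.1247]
```

View pics/w1.png

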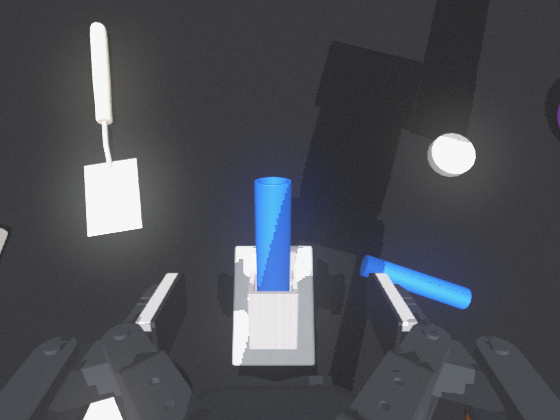

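The wrist view shows the tube's mouth at about (273,183), the tube vertical in the picture and centred near column 273.5, with the sleeve below it. I'll measure it.

Run:
```python
from h import *
T=np.load("w1T.npy");W=camera_info("wrist")
im=cv2.imread("pics/w1.png");h=cv2.cvtColor(im,cv2.COLOR_BGR2HSV)
m=cv2.inRange(h,(100,120,50),(125,255,255));m[:,330:]=0
c=max(cv2.findContours(m,0,1)[0],key=cv2.contourArea);print(cv2.boundingRect(c))
for r in(190,200,220,240,260,280):
    x=np.nonzero(m[r])[0];print(r,x.min(),x.max(),(x.min()+x.max())/2)
def wp(p):
    q=np.linalg.inv(T@W["tool_from_camera"])@np.r_[p,1];K=W["intrinsics"];return K[0,0]*q[0]/-q[2]+K[0,2],-K[1,1]*q[1]/-q[2]+K[1,2]
print("pred mouth",wp(C0+.15*t30),"pred grip",wp(G),"sleeve",wp(C0+.06*t30))
P=onz(W,(273.5,184),.1205,T);print("mouth",P, onz(W,(273.5,230),.107,T))
cc=wp(G+np.array([0,.001,0]));print(cc)
```

```text
(254, 176, 38, 115)
190 254 291 272.5
200 254 291 272.5
220 255 290 272.5
240 255 290 272.5
260 257 289 273.0
280 257 288 272.5
pred mouth (np.float64(274.50568827418533), np.float64(177.142002263103)) pred grip (np.float64(274.4980925050394), np.float64(226.39490332990076)) sleeve (np.float64(274.49123790162156), np.float64(270.8418971108786))
mouth [ 0.5054 -0.2152  0.1205] [ 0.5427 -0.218   0.107 ]
(np.float64(275.61143795714696), np.float64(226.3145674058037))
```

>>> {"name": "arm_command", "arguments": {
  "commands": [
    {"x":2.4,"y":3,"z":-0.4,"rx":0,"ry":0,"rz":0,"jaw":1},
    {"x":2.4,"y":6,"z":-0.4,"rx":0,"ry":0,"rz":0,"jaw":1},
    {"x":2.4,"y":8.5,"z":-0.4,"rx":0,"ry":0,"rz":0,"jaw":1},
    {"x":2.4,"y":11,"z":-0.4,"rx":0,"ry":0,"rz":0,"jaw":1},
    {"x":2.4,"y":12.8,"z":-0.4,"rx":0,"ry":0,"rz":0,"jaw":1},
    {"x":2.4,"y":13.8,"z":-0.4,"rx":0,"ry":0,"rz":0,"jaw":1},
    {"x":2.4,"y":13.8,"z":-0.4,"rx":0,"ry":0,"rz":0,"jaw":1},
    {"x":2.4,"y":13.8,"z":-0.4,"rx":0,"ry":0,"rz":0,"jaw":1}
  ]
}}

```text
t: 3.05
eef_pos: [0.5411, -0.2193, 0.0998]
ee_rot: [-1.57, 0.521, -0.072]
ft_force: [1.0, 0.1, -0.0]
opening: 0.0854
```

```bash
python3 - <<'E'
from h import *
st=bot.read_state();im=get_image("wrist");cv2.imwrite("pics/w2.png",im[:,:,::-1])
cv2.imwrite("pics/s2.png",get_image("side")[:,:,::-1])
print(st["t"],st["joint_pos"],st["eef_pos"],st["ft_force"])
rel(tube(30,np.array([.54,-.2186,.098])),st)
E
python3 -c "
import cv2
s=cv2.imread('pics/s2.png');cv2.imwrite('pics/s2c.png',cv2.resize(s[180:310,240:400],None,fx=4,fy=4))"
```

```text
3.05 [-0.3694  0.7106  1.3024 -0.1465  1.6302 -1.8398] [ 0.5411 -0.2193  0.0998] [ 1.0471  0.138  -0.0205]
shift cm [-0.0079  0.2162  0.0591] rot deg [0.0337 0.1123 0.1281]
```

View pics/w2.png

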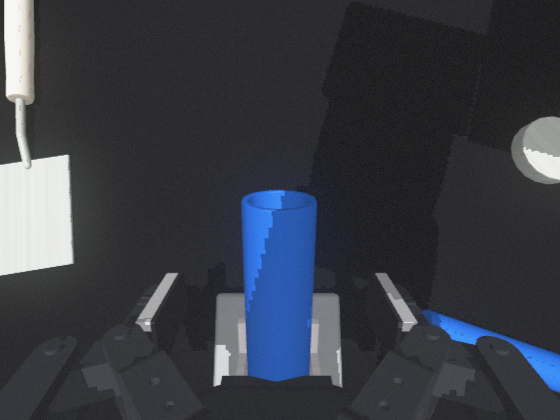

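View pics/s2c.png

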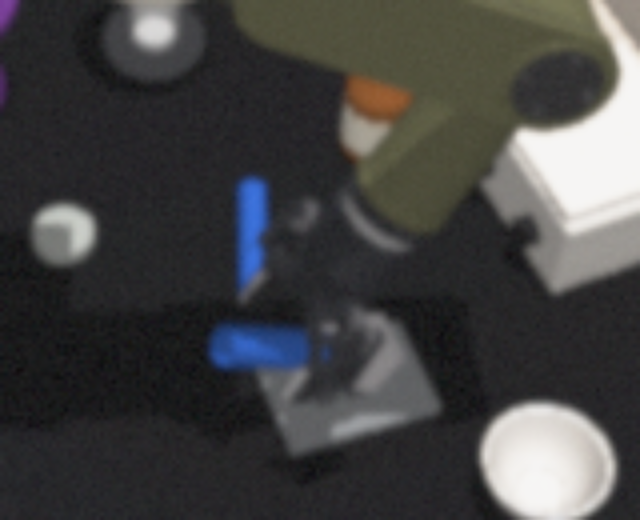

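The tube (columns 242–316, centre 279) sits between the pads (about 277) to within a millimetre. I'll close the jaws.

>>> {"name": "arm_command", "arguments": {
  "commands": [
    {"x":0,"y":0.2,"z":0.1,"rx":0,"ry":0,"rz":0,"jaw":1},
    {"x":0,"y":0.2,"z":0.1,"rx":0,"ry":0,"rz":0,"jaw":0.5},
    {"x":0,"y":0.2,"z":0.1,"rx":0,"ry":0,"rz":0,"jaw":0.2},
    {"x":0,"y":0.2,"z":0.1,"rx":0,"ry":0,"rz":0,"jaw":0},
    {"x":0,"y":0.2,"z":0.1,"rx":0,"ry":0,"rz":0,"jaw":0},
    {"x":0,"y":0.2,"z":0.1,"rx":0,"ry":0,"rz":0,"jaw":0},
    {"x":0,"y":0.2,"z":0.1,"rx":0,"ry":0,"rz":0,"jaw":0},
    {"x":0,"y":0.2,"z":0.1,"rx":0,"ry":0,"rz":0,"jaw":0},
    {"x":0,"y":0.2,"z":0.1,"rx":0,"ry":0,"rz":0,"jaw":0},
    {"x":0,"y":0.2,"z":0.1,"rx":0,"ry":0,"rz":0,"jaw":0}
  ]
}}

```text
t: 4.15
eef_pos: [0.5396, -0.2188, 0.0972]
ee_rot: [-1.57, 0.523, -0.072]
ft_force: [0.9, 0.2, 1.0]
opening: 0.0295
```

Run:
```python
from h import *
st=bot.read_state();im=get_image("wrist");cv2.imwrite("pics/w3.png",im[:,:,::-1])
print(st["t"],st["joint_pos"],st["eef_pos"],st["ft_force"],st["ft_torque"],st["opening"]);print(toolM(st))
```

```text
4.15 [-0.3698  0.7122  1.3077 -0.1462  1.6249 -1.8383] [ 0.5396 -0.2188  0.0972] [0.8961 0.1994 1.0477] [-0.0409 -0.2017  0.0017] 0.02949599688842531
[[ 0.8642 -0.4978  0.0728  0.5396]
 [-0.0627  0.0369  0.9973 -0.2188]
 [-0.4992 -0.8665  0.0007  0.0972]
 [ 0.      0.      0.      1.    ]]
```

View pics/w3.png

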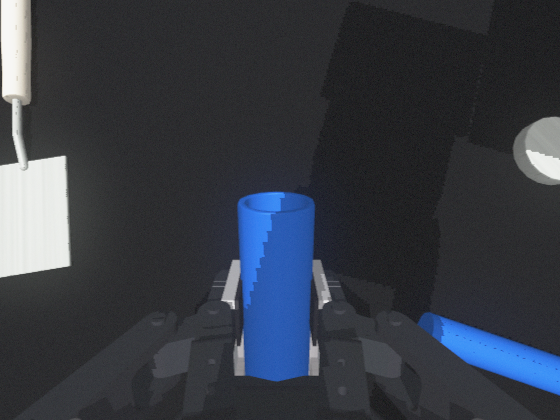

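The jaws hold the tube at a 29.5 mm opening. Next I'll draw it straight out along its own axis, which is tool -x.

>>> {"name": "arm_command", "arguments": {
  "commands": [
    {"x":-0.3,"y":0,"z":0,"rx":0,"ry":0,"rz":0,"jaw":0},
    {"x":-0.8,"y":0,"z":0,"rx":0,"ry":0,"rz":0,"jaw":0},
    {"x":-1.5,"y":0,"z":0,"rx":0,"ry":0,"rz":0,"jaw":0},
    {"x":-2.2,"y":0,"z":0,"rx":0,"ry":0,"rz":0,"jaw":0},
    {"x":-2.9,"y":0,"z":0,"rx":0,"ry":0,"rz":0,"jaw":0},
    {"x":-3.6,"y":0,"z":0,"rx":0,"ry":0,"rz":0,"jaw":0}
  ]
}}

```text
t: 4.8
eef_pos: [0.5075, -0.2164, 0.1154]
ee_rot: [-1.57, 0.523, -0.072]
ft_force: [1.9, -0.5, -1.5]
opening: 0.0299
```

Run:
```python
from h import *
st=bot.read_state();im=get_image("wrist");cv2.imwrite("pics/w4.png",im[:,:,::-1])
print(st["t"],st["joint_pos"],st["eef_pos"],st["ft_force"],st["ft_torque"],st["opening"])
rel(tube(30,np.array([.5396,-.2188,.0972])+.036*t30))
```

```text
4.8 [-0.3828  0.6574  1.3754 -0.1523  1.6109 -1.848 ] [ 0.5075 -0.2164  0.1154] [ 1.8509 -0.5149 -1.5166] [-0.004  -0.5019 -0.0418] 0.02988682072375814
shift cm [ 0.2219 -0.0173 -0.002 ] rot deg [-0.0318  0.0551 -0.0454]
```

View pics/w4.png

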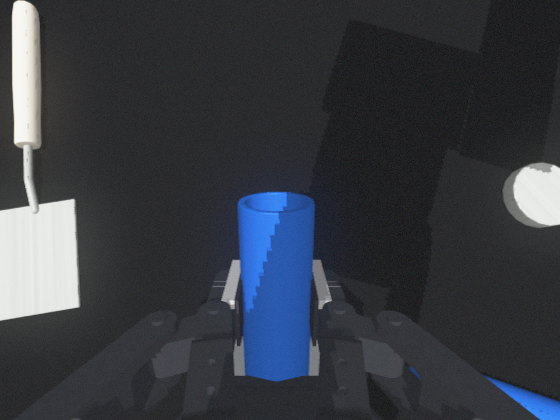

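The tube is coming along with the gripper at low force and no slip, since it looks the same in the wrist view. I'll keep pulling.

>>> {"name": "arm_command", "arguments": {
  "commands": [
    {"x":-0.7,"y":0,"z":0,"rx":0,"ry":0,"rz":0,"jaw":0},
    {"x":-1.5,"y":0,"z":0,"rx":0,"ry":0,"rz":0,"jaw":0},
    {"x":-2.3,"y":0,"z":0,"rx":0,"ry":0,"rz":0,"jaw":0},
    {"x":-3.1,"y":0,"z":0,"rx":0,"ry":0,"rz":0,"jaw":0},
    {"x":-3.9,"y":0,"z":0,"rx":0,"ry":0,"rz":0,"jaw":0},
    {"x":-4.7,"y":0,"z":0,"rx":0,"ry":0,"rz":0,"jaw":0},
    {"x":-5.5,"y":0,"z":0,"rx":0,"ry":0,"rz":0,"jaw":0},
    {"x":-6.2,"y":0,"z":0,"rx":0,"ry":0,"rz":0,"jaw":0},
    {"x":-6.6,"y":0,"z":0,"rx":0,"ry":0,"rz":0,"jaw":0},
    {"x":-6.6,"y":0,"z":0,"rx":0,"ry":0,"rz":0,"jaw":0}
  ]
}}

```text
t: 5.85
eef_pos: [0.4508, -0.2124, 0.1484]
ee_rot: [-1.57, 0.523, -0.073]
ft_force: [0.9, 0.4, -1.1]
opening: 0.0296
```

Run:
```python
from h import *
st=bot.read_state();im=get_image("wrist");cv2.imwrite("pics/w5.png",im[:,:,::-1])
cv2.imwrite('pics/s5.png',cv2.resize(get_image("side")[180:310,220:380,::-1],None,fx=4,fy=4))
cv2.imwrite('pics/t5.png',get_image("top")[:,:,::-1])
print(st["t"],st["joint_pos"],st["eef_pos"],st["ft_force"],st["ft_torque"],st["opening"])
rel(tube(30,np.array([.5396,-.2188,.0972])+.1*t30))
```

```text
5.85 [-0.409   0.5591  1.484  -0.1648  1.5967 -1.8692] [ 0.4508 -0.2124  0.1484] [ 0.8557  0.398  -1.0724] [-0.0457 -0.3079 -0.0076] 0.029557208595209602
shift cm [ 0.1741 -0.0244  0.0135] rot deg [-0.0129  0.0742  0.0601]
```

View pics/w5.png

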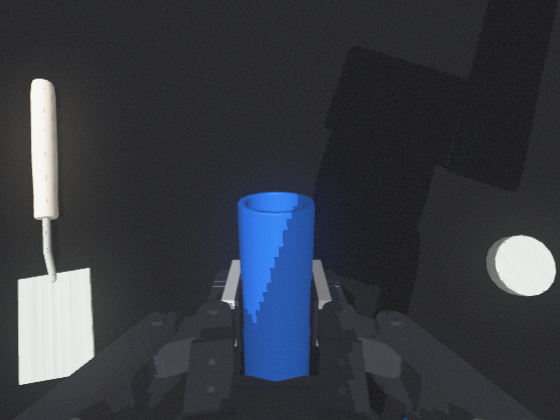

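View pics/s5.png

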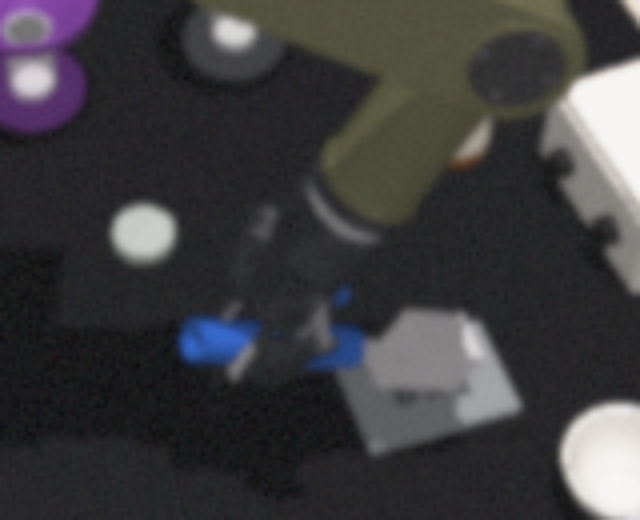

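View pics/t5.png

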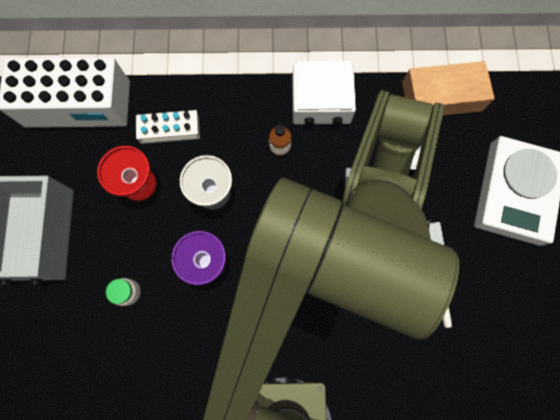

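The tube is fully out, about 98 mm along its axis, with its mouth still up. I'll work out the lift and the transfer.

Run:
```python
from h import *
for g in([.4508,-.2124,.278],[.51,-.05,.278],[.60,.188,.278]): rel(tube(30,np.array(g)))
```

```text
shift cm [ -6.5642 -11.2378   0.0085] rot deg [-0.0129  0.0742  0.0601]
shift cm [ -2.4638 -13.5833  16.6359] rot deg [-0.0129  0.0742  0.0601]
shift cm [  3.8256 -17.182   41.0272] rot deg [-0.0129  0.0742  0.0601]
```

>>> {"name": "arm_command", "arguments": {
  "commands": [
    {"x":-0.5,"y":-0.9,"z":0,"rx":0,"ry":0,"rz":0,"jaw":0},
    {"x":-1.5,"y":-2.6,"z":0,"rx":0,"ry":0,"rz":0,"jaw":0},
    {"x":-2.8,"y":-4.8,"z":0,"rx":0,"ry":0,"rz":0,"jaw":0},
    {"x":-4.1,"y":-7,"z":0,"rx":0,"ry":0,"rz":0,"jaw":0},
    {"x":-5.4,"y":-9.3,"z":0.5,"rx":0,"ry":0,"rz":0,"jaw":0},
    {"x":-6.2,"y":-11,"z":1.8,"rx":0,"ry":0,"rz":0,"jaw":0},
    {"x":-6,"y":-11.6,"z":4,"rx":0,"ry":0,"rz":0,"jaw":0},
    {"x":-5.3,"y":-12,"z":6.8,"rx":0,"ry":0,"rz":0,"jaw":0},
    {"x":-4.5,"y":-12.4,"z":10,"rx":0,"ry":0,"rz":0,"jaw":0},
    {"x":-3.6,"y":-12.9,"z":13.3,"rx":0,"ry":0,"rz":0,"jaw":0},
    {"x":-2.5,"y":-13.6,"z":16.6,"rx":0,"ry":0,"rz":0,"jaw":0},
    {"x":-1.6,"y":-14.1,"z":20,"rx":0,"ry":0,"rz":0,"jaw":0},
    {"x":-0.7,"y":-14.6,"z":23.4,"rx":0,"ry":0,"rz":0,"jaw":0},
    {"x":0.2,"y":-15.1,"z":26.8,"rx":0,"ry":0,"rz":0,"jaw":0},
    {"x":1.1,"y":-15.6,"z":30.2,"rx":0,"ry":0,"rz":0,"jaw":0},
    {"x":2,"y":-16.1,"z":33.6,"rx":0,"ry":0,"rz":0,"jaw":0},
    {"x":2.8,"y":-16.6,"z":36.8,"rx":0,"ry":0,"rz":0,"jaw":0},
    {"x":3.4,"y":-17,"z":39.2,"rx":0,"ry":0,"rz":0,"jaw":0},
    {"x":3.8,"y":-17.2,"z":40.7,"rx":0,"ry":0,"rz":0,"jaw":0},
    {"x":3.8,"y":-17.2,"z":41,"rx":0,"ry":0,"rz":0,"jaw":0}
  ]
}}

```text
t: 8.0
eef_pos: [0.6, 0.1893, 0.2781]
ee_rot: [-1.57, 0.523, -0.07]
ft_force: [-0.8, 0.3, -2.6]
opening: 0.0297
```

Run:
```python
from h import *
st=bot.read_state();im=get_image("wrist");cv2.imwrite("pics/w6.png",im[:,:,::-1]);np.save("w6T.npy",toolM(st))
cv2.imwrite('pics/s6.png',get_image("side")[:,:,::-1])
print(st["t"],st["joint_pos"],st["eef_pos"],st["ft_force"],st["ft_torque"],st["opening"])
rel(tube(30,np.array([.6,.188,.278])),st)
```

```text
8.0 [ 0.1708  0.6348  0.9851  0.1344  2.0281 -1.3014] [0.6    0.1893 0.2781] [-0.7857  0.2806 -2.5909] [-0.07   -0.2489  0.0275] 0.02967699970075624
shift cm [ 0.0106  0.0011 -0.1264] rot deg [0.0403 0.1818 0.0436]
```

View pics/w6.png

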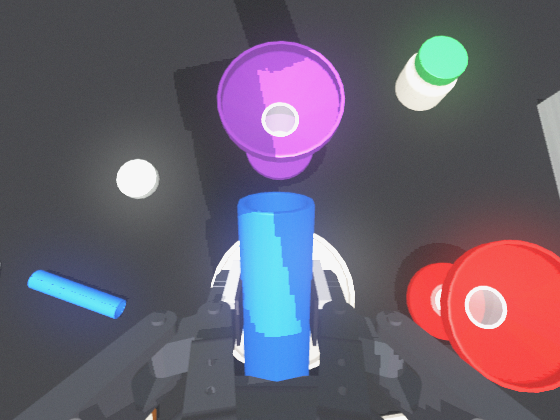

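View pics/s6.png

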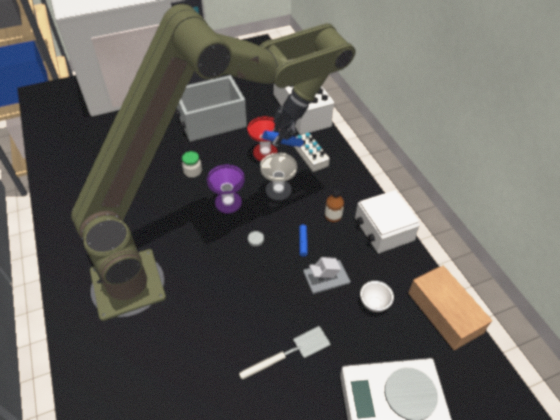

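In the wrist view the white rim spans columns 211–355 and is partly hidden by the tube, so its centre is near column 283. I'll work out the funnel's centre from points on the rim.

Run:
```python
from h import *
from scipy.optimize import least_squares
T=np.load("w6T.npy");W=camera_info("wrist")
im=cv2.imread("pics/w6.png");h=cv2.cvtColor(im,cv2.COLOR_BGR2HSV)
m=cv2.inRange(h,(0,0,150),(180,60,255));m[:228]=0;m[372:]=0;m[:,:195]=0;m[:,372:]=0
pts=[]
for r in range(236,300,4):
    x=np.nonzero(m[r])[0]
    a=x[x<235];b=x[x>320]
    if len(a):pts.append((a.min(),r))
    if len(b):pts.append((b.max(),r))
P=np.array([onz(W,p,.135,T)[:2] for p in pts])
f=lambda q:np.hypot(P[:,0]-q[0],P[:,1]-q[1])-q[2]
s=least_squares(f,[.61,.19,.065],loss='soft_l1',f_scale=.001);print(pts);print(s.x,f(s.x)*1000)
s2=least_squares(lambda q:np.hypot(P[:,0]-q[0],P[:,1]-q[1])-.065,[.61,.19],loss='soft_l1',f_scale=.001);print(s2.x)
# pour poses: rotation about mouth
F=np.r_[s2.x,0]
def pose(el,mo): 
    e=np.radians(el);t=np.cos(e)*u+np.sin(e)*k; return tube(el,mo-.045*t)
```

```text
[(np.int64(326), 240), (np.int64(234), 244), (np.int64(330), 244), (np.int64(230), 248), (np.int64(334), 248), (np.int64(226), 252), (np.int64(337), 252), (np.int64(223), 256), (np.int64(340), 256), (np.int64(221), 260), (np.int64(343), 260), (np.int64(218), 264), (np.int64(345), 264), (np.int64(216), 268), (np.int64(347), 268), (np.int64(215), 272), (np.int64(349), 272), (np.int64(213), 276), (np.int64(351), 276), (np.int64(212), 280), (np.int64(352), 280), (np.int64(211), 284), (np.int64(352), 284), (np.int64(224), 288), (np.int64(353), 288), (np.int64(223), 292), (np.int64(354), 292), (np.int64(222), 296), (np.int64(354), 296)]
[0.6116 0.1935 0.064 ] [  0.1445  -0.2671  -0.2305  -0.2129  -0.1929   0.2501  -0.4821   0.3355
  -0.4535  -0.0677  -0.1121   0.6017  -0.2901   0.7169  -0.2211   0.2112
   0.0908   0.7853   0.6385   0.7021   0.5287   0.8202  -0.2705 -11.3765
   0.0148 -10.8997   0.4953 -10.1929   0.2688]
[0.6134 0.1932]
```

```bash
cat >> h.py <<'E'
def pose(el,mo):
    e=np.radians(el);t=np.cos(e)*u+np.sin(e)*k; return tube(el,np.array(mo)-.045*t)
E
python3 - <<'E'
from h import *
st=bot.read_state()
for el,x,z in((24,.6,.28),(18,.625,.25),(12,.647,.215),(6,.647,.18),(3,.647,.17)): rel(pose(el,[x,.1905,z]),st)
E
```

```text
shift cm [ 4.4247 -0.6328  0.2969] rot deg [ 0.0389  0.0784 -5.9943]
shift cm [8.0103 0.2537 0.477 ] rot deg [  0.0348   0.0804 -11.9943]
shift cm [11.5385  1.733   0.6356] rot deg [  0.0306   0.0823 -17.9943]
shift cm [13.1195  4.3245  0.6354] rot deg [  0.0264   0.0841 -23.9942]
shift cm [13.518   4.9779  0.6354] rot deg [  0.0242   0.0849 -26.9942]
```

>>> {"name": "arm_command", "arguments": {
  "commands": [
    {"x":0.7,"y":-0.1,"z":0.05,"rx":0,"ry":0,"rz":-1,"jaw":0},
    {"x":2.2,"y":-0.3,"z":0.15,"rx":0,"ry":0,"rz":-3,"jaw":0},
    {"x":4.4,"y":-0.6,"z":0.3,"rx":0,"ry":0,"rz":-6,"jaw":0},
    {"x":6.2,"y":-0.2,"z":0.4,"rx":0,"ry":0,"rz":-9,"jaw":0},
    {"x":8,"y":0.25,"z":0.5,"rx":0,"ry":0.1,"rz":-12,"jaw":0},
    {"x":9.8,"y":1,"z":0.6,"rx":0,"ry":0.1,"rz":-15,"jaw":0},
    {"x":11.5,"y":1.7,"z":0.6,"rx":0,"ry":0.1,"rz":-18,"jaw":0},
    {"x":12.3,"y":3,"z":0.6,"rx":0,"ry":0.1,"rz":-21,"jaw":0},
    {"x":12.9,"y":4,"z":0.6,"rx":0,"ry":0.1,"rz":-23,"jaw":0},
    {"x":13.1,"y":4.3,"z":0.6,"rx":0,"ry":0.1,"rz":-24,"jaw":0},
    {"x":13.1,"y":4.3,"z":0.6,"rx":0,"ry":0.1,"rz":-24,"jaw":0},
    {"x":13.1,"y":4.3,"z":0.6,"rx":0,"ry":0.1,"rz":-24,"jaw":0}
  ]
}}

```text
t: 9.3
eef_pos: [0.6926, 0.1867, 0.1765]
ee_rot: [-1.57, 0.103, -0.075]
ft_force: [0.6, -0.9, -1.0]
opening: 0.0296
```

Run:
```python
from h import *
st=bot.read_state();im=get_image("wrist");cv2.imwrite("pics/w7.png",im[:,:,::-1])
s=get_image("side");cv2.imwrite('pics/s7.png',cv2.resize(s[90:230,210:370,::-1],None,fx=4,fy=4))
S=camera_info("side")
print(st["t"],st["joint_pos"],st["eef_pos"],st["ft_force"],st["ft_torque"],st["opening"])
print(toolM(st))
for el,z in((6,.18),(2,.17),(-2,.165),(-12,.165),(-20,.165),(-40,.165)): rel(pose(el,[.647,.1905,z]),st)
```

```text
9.3 [ 0.1909  0.6045  1.1858  0.0278  1.4504 -1.3096] [0.6926 0.1867 0.1765] [ 0.5913 -0.8597 -1.0196] [-0.0268 -0.0446  0.0184] 0.029636967691974034
[[ 0.9919 -0.1024  0.0749  0.6926]
 [-0.0744  0.0083  0.9972  0.1867]
 [-0.1027 -0.9947  0.0006  0.1765]
 [ 0.      0.      0.      1.    ]]
shift cm [-0.0856  0.1267  0.0392] rot deg [-0.0417 -0.0651  0.1045]
shift cm [0.0067 0.8074 0.0388] rot deg [-0.0394 -0.0665 -3.8955]
shift cm [0.0258 0.9924 0.0387] rot deg [-0.0371 -0.0679 -7.8955]
shift cm [-0.1493  0.2277  0.0391] rot deg [ -0.0312  -0.0711 -17.8955]
shift cm [-0.3834 -0.3548  0.0392] rot deg [ -0.0263  -0.0734 -25.8955]
shift cm [-1.2997 -1.6208  0.0391] rot deg [ -0.0134  -0.0783 -45.8955]
```

View pics/w7.png

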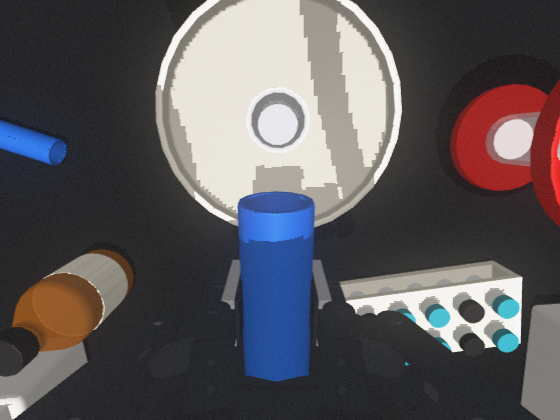

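View pics/s7.png

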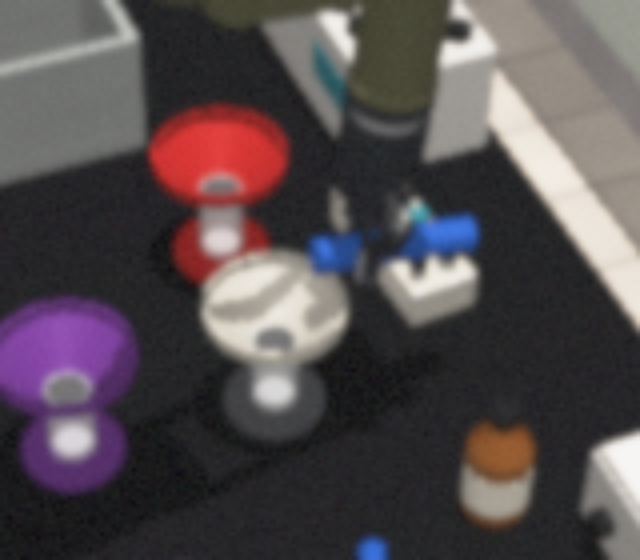

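Run:
```python
from h import *
T=toolM(bot.read_state());W=camera_info("wrist")
print(onz(W,(276,203),.18,T),onz(W,(277,120),.085,T),onz(W,(279.5,110),.135,T))
print([onz(W,p,.135,T) for p in((157,105),(401,105),(240,227))])
```

```text
[0.6505 0.1896 0.18  ] [0.6127 0.1931 0.085 ] [0.6103 0.1944 0.135 ]
[array([0.603 , 0.1307, 0.135 ]), array([0.6125, 0.258 , 0.135 ]), array([0.6723, 0.1674, 0.135 ])]
```

The funnel axis comes out at (0.6125, 0.193). The mouth is 38 mm short of it and in line to within 1 mm. I'll tip slowly.

>>> {"name": "arm_command", "arguments": {
  "commands": [
    {"x":-0.3,"y":0.4,"z":0,"rx":0,"ry":0,"rz":-2,"jaw":0},
    {"x":-0.4,"y":0.8,"z":0.04,"rx":0,"ry":0,"rz":-4,"jaw":0},
    {"x":-0.4,"y":0.95,"z":0.04,"rx":0,"ry":0,"rz":-6,"jaw":0},
    {"x":-0.4,"y":1,"z":0.04,"rx":0,"ry":0,"rz":-7,"jaw":0},
    {"x":-0.4,"y":1,"z":0.04,"rx":0,"ry":0,"rz":-8,"jaw":0},
    {"x":-0.4,"y":0.92,"z":0.04,"rx":0,"ry":0,"rz":-9,"jaw":0},
    {"x":-0.4,"y":0.84,"z":0.04,"rx":0,"ry":0,"rz":-10,"jaw":0},
    {"x":-0.45,"y":0.76,"z":0.04,"rx":0,"ry":0,"rz":-11,"jaw":0},
    {"x":-0.45,"y":0.68,"z":0.04,"rx":0,"ry":0,"rz":-12,"jaw":0},
    {"x":-0.5,"y":0.6,"z":0.04,"rx":0,"ry":0,"rz":-13,"jaw":0},
    {"x":-0.5,"y":0.53,"z":0.04,"rx":0,"ry":0,"rz":-14,"jaw":0},
    {"x":-0.5,"y":0.45,"z":0.04,"rx":0,"ry":0,"rz":-15,"jaw":0},
    {"x":-0.55,"y":0.38,"z":0.04,"rx":0,"ry":0,"rz":-16,"jaw":0},
    {"x":-0.55,"y":0.3,"z":0.04,"rx":0,"ry":0,"rz":-17,"jaw":0},
    {"x":-0.55,"y":0.23,"z":0.04,"rx":0,"ry":0,"rz":-18,"jaw":0},
    {"x":-0.55,"y":0.23,"z":0.04,"rx":0,"ry":0,"rz":-18,"jaw":0},
    {"x":-0.55,"y":0.23,"z":0.04,"rx":0,"ry":0,"rz":-18,"jaw":0},
    {"x":-0.55,"y":0.23,"z":0.04,"rx":0,"ry":0,"rz":-18,"jaw":0}
  ]
}}

```text
t: 11.2
eef_pos: [0.6865, 0.188, 0.1741]
ee_rot: [-1.57, -0.21, -0.075]
ft_force: [-0.1, 0.3, -0.3]
opening: 0.0296
```

Run:
```python
from h import *
st=bot.read_state();im=get_image("wrist");cv2.imwrite("pics/w8.png",im[:,:,::-1])
s=get_image("side");cv2.imwrite('pics/s8.png',cv2.resize(s[90:230,210:370,::-1],None,fx=4,fy=4))
print(st["t"],st["joint_pos"],st["eef_pos"],st["ft_force"],st["ft_torque"],st["opening"])
rel(pose(-20,[.643,.1905,.165]),st);rel(pose(-40,[.643,.1905,.165]),st)
```

```text
11.2 [ 0.2398  0.4675  1.4685 -0.076   1.0063 -1.2222] [0.6865 0.188  0.1741] [-0.1253  0.2946 -0.3277] [ 0.0254  0.0953 -0.0584] 0.029644184853653995
shift cm [ 0.0081 -0.6404 -0.0714] rot deg [-0.0131 -0.0469 -7.9407]
shift cm [-0.4733 -2.1273 -0.0713] rot deg [ -0.0048  -0.0489 -27.9407]
```

View pics/w8.png

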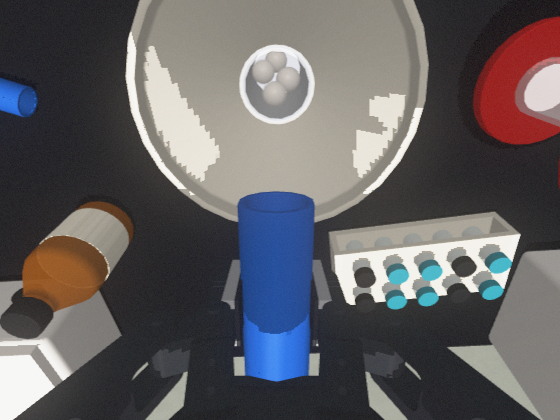

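View pics/s8.png

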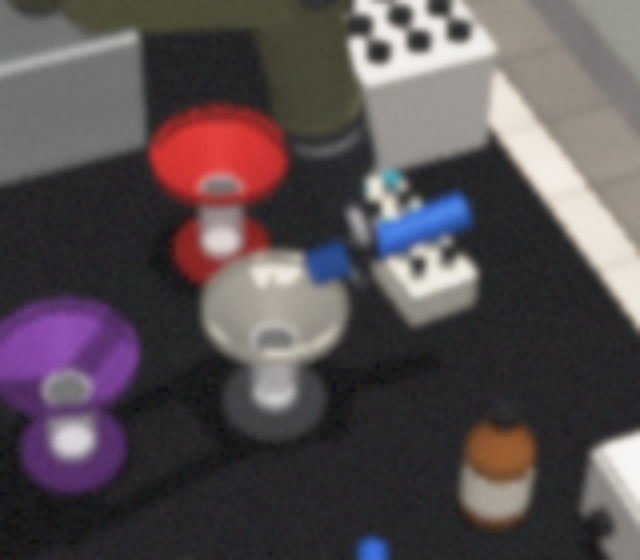

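Four balls are visible down in the jar, near (275,78), and the fifth may be hidden beneath them. I'll tip further and raise the tube to make sure it's empty.

>>> {"name": "arm_command", "arguments": {
  "commands": [
    {"x":0,"y":-0.3,"z":0,"rx":0,"ry":0,"rz":-4,"jaw":0},
    {"x":0,"y":-0.6,"z":0,"rx":0,"ry":0,"rz":-8,"jaw":0},
    {"x":-0.1,"y":-1,"z":0,"rx":0,"ry":0,"rz":-13,"jaw":0},
    {"x":-0.2,"y":-1.4,"z":0,"rx":0,"ry":0,"rz":-18,"jaw":0},
    {"x":-0.4,"y":-1.8,"z":0,"rx":0,"ry":0,"rz":-23,"jaw":0},
    {"x":-0.5,"y":-2.1,"z":0,"rx":0,"ry":0,"rz":-28,"jaw":0},
    {"x":-0.5,"y":-2.1,"z":0,"rx":0,"ry":0,"rz":-28,"jaw":0},
    {"x":-0.5,"y":-2.1,"z":0,"rx":0,"ry":0,"rz":-28,"jaw":0},
    {"x":-0.5,"y":-2.1,"z":0,"rx":0,"ry":0,"rz":-28,"jaw":0},
    {"x":-0.5,"y":-2.1,"z":0,"rx":0,"ry":0,"rz":-28,"jaw":0},
    {"x":-0.5,"y":-2.1,"z":0,"rx":0,"ry":0,"rz":-28,"jaw":0},
    {"x":-0.5,"y":-2.1,"z":0,"rx":0,"ry":0,"rz":-28,"jaw":0}
  ]
}}

```text
t: 12.5
eef_pos: [0.6775, 0.1886, 0.1937]
ee_rot: [-1.57, -0.699, -0.076]
ft_force: [0.3, -1.0, -0.2]
opening: 0.0294
```

Run:
```python
from h import *
st=bot.read_state();im=get_image("wrist");cv2.imwrite("pics/w9.png",im[:,:,::-1])
print(st["t"],st["joint_pos"],st["eef_pos"],st["ft_force"],st["ft_torque"],st["opening"])
rel(pose(-38,[.643,.1905,.215]),st)
```

```text
12.5 [ 0.3418  0.3538  1.8533 -0.7747  0.381  -0.5063] [0.6775 0.1886 0.1937] [ 0.3435 -1.0029 -0.1991] [0.0069 0.3882 0.0215] 0.029394313353829592
shift cm [ 3.2227 -3.6889 -0.0572] rot deg [ 0.0159 -0.0766  2.0626]
```

View pics/w9.png

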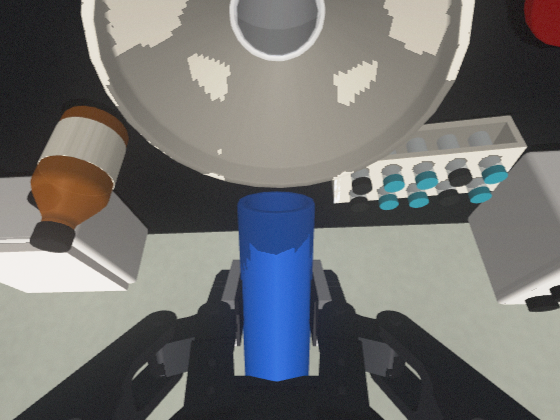

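Run:
```python
from h import *
rel(pose(-22,[.655,.19,.20]));rel(pose(-12,[.66,.1895,.24]))
```

```text
shift cm [ 2.9741 -0.533  -0.0173] rot deg [ 0.0061 -0.0721 18.0539]
shift cm [ 5.6255 -2.5497 -0.0277] rot deg [-0.0002 -0.0728 28.0539]
```

>>> {"name": "arm_command", "arguments": {
  "commands": [
    {"x":0.5,"y":-0.3,"z":0,"rx":0,"ry":0,"rz":2,"jaw":0},
    {"x":1.2,"y":-0.5,"z":0,"rx":0,"ry":0,"rz":6,"jaw":0},
    {"x":2,"y":-0.6,"z":0,"rx":0,"ry":0,"rz":11,"jaw":0},
    {"x":2.9,"y":-0.7,"z":0,"rx":0,"ry":0,"rz":16,"jaw":0},
    {"x":3.8,"y":-1.2,"z":0,"rx":0,"ry":0,"rz":20,"jaw":0},
    {"x":4.6,"y":-1.8,"z":0,"rx":0,"ry":0,"rz":24,"jaw":0},
    {"x":5.3,"y":-2.3,"z":0,"rx":0,"ry":0,"rz":27,"jaw":0},
    {"x":5.6,"y":-2.5,"z":0,"rx":0,"ry":0,"rz":28,"jaw":0},
    {"x":5.6,"y":-2.5,"z":0,"rx":0,"ry":0,"rz":28,"jaw":0},
    {"x":5.6,"y":-2.5,"z":0,"rx":0,"ry":0,"rz":28,"jaw":0},
    {"x":5.6,"y":-2.5,"z":0,"rx":0,"ry":0,"rz":28,"jaw":0}
  ]
}}

```text
t: 13.65
eef_pos: [0.7028, 0.1866, 0.2478]
ee_rot: [-1.571, -0.209, -0.074]
ft_force: [-0.3, -0.1, -1.2]
opening: 0.0297
```

Run:
```python
from h import *
st=bot.read_state();im=get_image("wrist");cv2.imwrite("pics/w10.png",im[:,:,::-1])
cv2.imwrite("pics/w10c.png",cv2.resize(im[20:180,180:380,::-1],None,fx=4,fy=4,interpolation=cv2.INTER_CUBIC)[:600])
cv2.imwrite("pics/s10.png",get_image("side")[:,:,::-1])
cv2.imwrite("pics/t10.png",get_image("top")[:,:,::-1])
print(st["t"],st["joint_pos"],st["eef_pos"],st["ft_force"],st["dq"],st["opening"])
```

```text
13.65 [ 0.2318  0.43    1.3348 -0.0678  1.1783 -1.2451] [0.7028 0.1866 0.2478] [-0.2535 -0.0661 -1.2466] [ 0.0015 -0.0008  0.0012 -0.0007 -0.0007 -0.0005] 0.029702837299879953
```

View pics/w10.png

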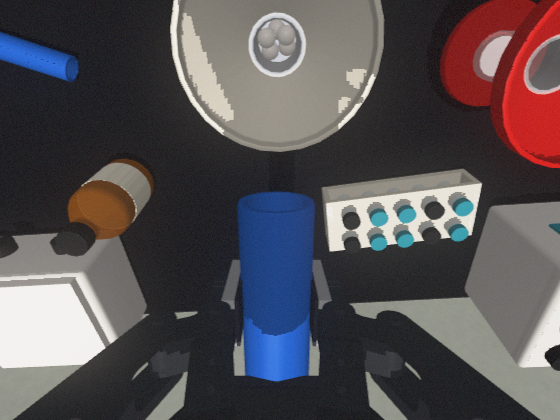

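View pics/w10c.png

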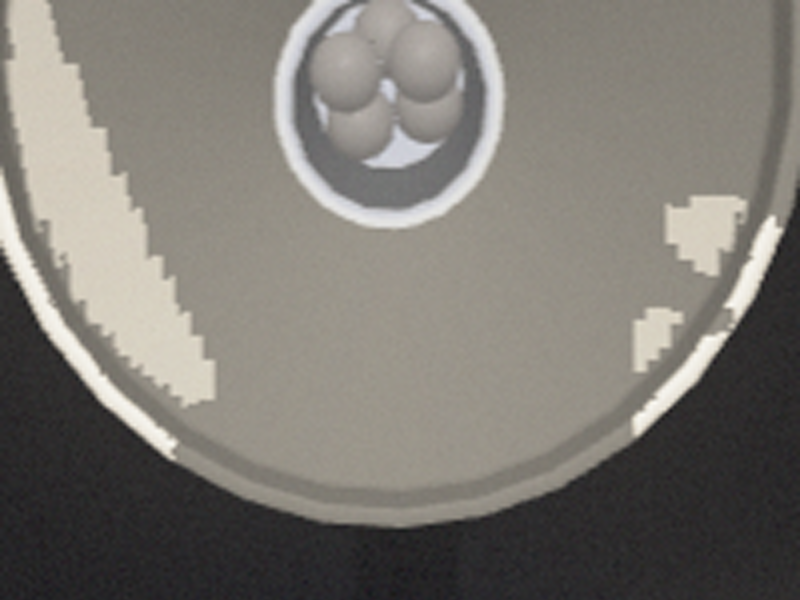

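View pics/s10.png

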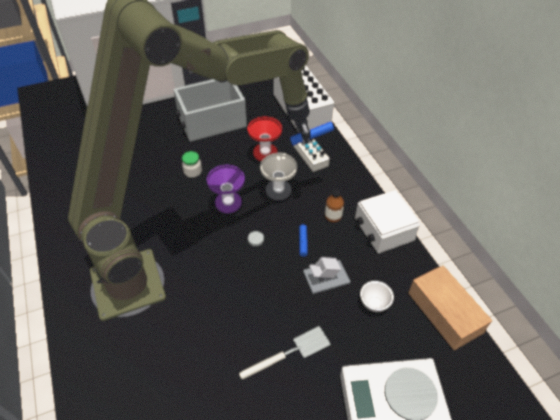

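View pics/t10.png

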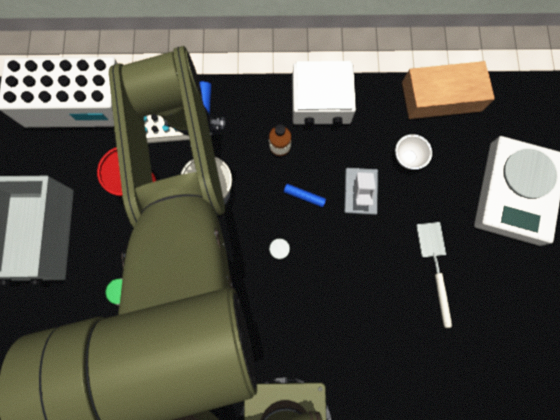

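All five balls are visible in the jar throat (crop around 385,85). The tube is held still, about 12° below level and well above the rim, and the bystanders are where they started. I'll hand in.

```bash
python3 -c "
from workcell import bot
print(bot.finish_job())"
```

```text
the job is handed in; nothing more can be done
None
```

I drew the blue tube about 98 mm straight out along its axis with its mouth up. I then carried it to the white funnel, tipped it slowly to 40° below level, and raised it clear. I handed the job in at about 13.8 s with the tube still in the gripper.

**Last checks:**
- **Balls:** the wrist picture showed all five in the jar, in two layers.
- **Tube:** gripped at a 29.7 mm opening and not moving, tipped 12° below level. The mouth is about 0.24 m high and the closed end about 0.27 m, touching neither funnel nor holder.
- **Bystanders:** none looked moved in the side and top pictures. The white jar is mostly hidden by the arm in the last top picture but is in place in the side one. I judged this by eye rather than measuring.

**What disagreed or failed:**
- The first move call was refused because rows were missing keys; nothing moved.
- The side and top cameras disagreed by about 8 mm in y on the funnel centre. I settled it with the wrist camera at (0.6125, 0.193) m.
- The handing-in call reports no verdict, so I can't confirm the result beyond these checks.

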